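Refit the docker roller's axle on the bench docking station

TASK

The dough docking station has been washed and its spiked roller put back on its rests: refit the axle. Lift the black-handled axle from its white rest, slide it in from the blue-bushed side, through the near bearing, the roller and the far bearing, until its collar is fully home against the bearing block, then press the red keeper fully down behind the collar so that the axle is locked, and let go. Ease the axle in gently by feel, because the bearing bushes are soft plastic and must never be forced, and leave everything else on the bench where it is.

Things in the scene. Friction and masses are not known exactly. Their poses are not given: they have to be found in the camera images.
- station: Dough docking station fixed to the bench: steel bed 300 mm (x) by 128 (y) with a white belt, top at 47 mm; aluminium cheeks at y = +75 and -75 mm, 104 mm long in x, tops at 135 mm, black clamp knobs on their front edges out to x = -78 mm. Origin: centre of its underside; z up, y along the bearing line towards the blue-bushed side where the axle enters.
- entry (a point): Fixed point on the station at (0, 84, 100 mm): outer face of the near, blue-bushed bearing block, at mid depth setting. The block (50 mm in x, 40 high, 18 thick) sits in the cheek's slot at the docking depth last used: its bore, 13.5 mm wide, is really 0 to 12 mm above or below this point, at x = 0; no reading tells it, find it by feel or eye. The face is flat for 20 mm around the bore.
- far (a point): Fixed point on the station at (0, -84, 100 mm): outer face of the far bearing block, at mid depth setting. It is like the near one (bore 13.5 mm, 18 mm thick) with a white bush. Both blocks ride on one tie and are clamped: their bores are always exactly in line along the station's y, at the same height.
- hub (a point): Fixed point at (0, 0, 100 mm) of the station, amid the white spiked roller (70 mm over the spikes, y = -60 to 60 mm), at mid depth setting; the roller shifts with the bearings. Its bore is 14 mm wide at y = 42..60 and -60..-42 mm, wide open between; both parts have a funnelled mouth 20 mm wide and 6 deep on the +y side.
- roller (a joint): Height in m by which the roller (170 to 290 g) is lifted straight up off its rests: 0 = resting, at most 0.008. At rest its bore lies 3 mm below the bearing line, so that the axle's nose has to wedge it up. With the axle through both bearings it reads about 0.001 to 0.003.
- keeper (a joint): Travel in m of the red keeper, a forked slide on the outside of the near block, at x = 0, y = +92.5 mm of the station: 0 = raised (start), 0.017 = fully down over the axle's neck. Press its flat top (36 x 16 mm) straight down; the top is 47 mm above the bore's axis when raised, 30 when down. It stays where left, takes about 3 N, and must stay up until the axle is home: it blocks the collar.
- axle: Loose axle, 130 to 220 g: steel shaft 12 mm in diameter, 180 long from collar face to nose, the last 3 mm tapering to 10 mm; collar 26 mm in diameter, 4 thick; neck 10 long; black handle 24 wide (x), 26 high (z), from y = +14 to +94 mm. Origin: centre of the collar's nose-side face; y along the axis towards the handle, nose at y = -180 mm. Home, the origin lies in the near block's outer face.
- rest: Fixed white plastic rest, 80 x 170 mm (x, y), with two notched uprights at y = +60 and -60 mm, tops at 59 mm. The notches, 14 mm wide and open upward, carry the axle's shaft level along y, axis 51 mm above the bench, handle free beyond the +y end. Lift the axle straight up. Origin: centre of its underside.
- spare_axle: Bystander: short spare axle with a red square handle 28 mm high, lying on the bench, 200 mm long.
- scraper: Bystander: dough scraper, steel blade 110 x 150 mm with a wooden grip, 23 mm high, lying flat.
- brush: Bystander: flour brush lying on the bench.
- bowl: Bystander: steel bowl, 150 mm wide, 60 high.
- box_lidded: Bystander: clear lidded plastic box, 182 x 262 mm, 97 high.
- spare_roller: Bystander: blue ribbed roller standing on end, 65 mm wide, 120 high.

How it is judged (in metres and radians):
On the way:
1. the axle is through the near bearing, the roller and the far bearing, its collar within 2.5 mm of the blue-bushed bearing block, and carries the roller (y of axle in the frame of station between 0.0815 and 0.0865 m and x of axle in the frame of station between -0.004 and 0.004 m and angle between the y axis of axle and the y axis of station, either way round below 0.05 rad and value of joint roller above 0.0007 m and value of joint keeper below 0.01 m), for 0.2 s.
At the end, for the whole second after the job is handed in: Axle at rest and released in both bearings and the roller: collar within 2.5 mm of the blue-bushed block, along the bearing line (4 mm fore and aft, 0.05 rad), roller lifted off its rests by at least 0.7 mm, keeper down by at least 14.5 of its 17 mm (y of axle in the frame of station between 0.0815 and 0.0865 m and x of axle in the frame of station between -0.004 and 0.004 m and angle between the y axis of axle and the y axis of station, either way round below 0.05 rad and value of joint roller above 0.0007 m and value of joint keeper above 0.0145 m and linear speed of axle below 0.01 m/s); the robot touches nothing.
It fails at once if the axle is pressed against the station (bushes, blocks, roller, keeper) with more than 60 N (contact force between axle and station above 60 N).
It fails at once if the arm or fingers press on the station with more than 40 N (contact force between the arm and station above 40 N).
It fails at once if a thing that is not part of the job (spare axle, scraper, brush, bowl, box, spare roller) is moved more than 20 mm (distance of any of spare_axle, scraper, brush, bowl, box_lidded, spare_roller from where it was at the start of the episode above 0.02 m).
It also fails if it takes over 72 s, if anything falls off the work surface, if the arm or the gripper's body presses on something with over 40 N, if the wrist force passes 120 N, or if a joint passes its speed limit or range.

ROBOT

A 7-joint arm with a two-finger parallel gripper is mounted at the origin on the work surface. World frame = base frame: x ahead of the robot, y to its left, z up, the work surface at z = 0. Lengths are in mm, angles in rad, forces in N, time in s.
With the tool pointing down it reaches from about 400 to 850 mm from the base axis. Payload 10.4 kg.
Tool frame: the origin (TCP) lies between the finger pads; the fingertips stand 11 mm ahead of it and the grasp point (between the pads) lies 8 mm behind it; z points along the fingers, y is the line along which they close (so a half turn about z gives the same grasp; the last joint's range is limited). The gripper opens to 87 mm and grips with 3 to 60 N. Pads are 19 mm wide; open, the fingers measure 117 mm over their backs; the gripper's body (75 mm by 190 mm) begins 51 mm behind the grasp point.
Start: joints at [-1.335, 0.332, -0.065, 1.46, 0.022, 1.35, -0.088], TCP at [159.936, 604.211, 233.576] pointing down, gripper open.
Joint ranges: [-2.6, 2.6], [-0.5, 2.12], [-1.47, 1.34], [0.16, 2.42], [-1.27, 4.41], [0.06, 2.06], [-2.6, 2.6]. Speed limits (rad/s): [2.22, 2.22, 2.79, 2.79, 3.14, 3.14, 3.14].

INTERFACE

Orientations are given as a unit quaternion [x, y, z, w].
In Python, from rig import * gives the robot as it stands.
- The arm moves only by the tool drive_tool, never from a script. Its argument "motion" is a list of rows, each a list of 2 entries, a list of its own where there are three numbers: the shift along the world's x, y, z in m, then the turn about the world's z in rad. In form: [[[tx, ty, tz], roll], ...]. A call has 1 to 5 rows; each row is the pose to reach, as a shift and turn from the pose commanded when the call began; what a row does not reach only later rows make up. A row lasts 1/8 s, in which the tool goes at most 62.5 mm and 10.7 degrees, less where a joint would pass 70% of its speed; a pose out of reach is approached as far as the arm can. A call with a gripper value outside its range is refused whole. "hand" is the closure, from -1 (fully open) to 1 (shut), so that 0 is half open, set as the call begins (left out, the last holds). The fingers move at their own pace and stop on an object; the grip force is fixed at half the most. Time passes only in rows, so rows that repeat a pose let the fingers close. It gives the time, the measured TCP pose, the force, the opening and the grip force at its end, in the units of the state.
- get_obs(): the state, without advancing time (a new reading comes with each control period).
- grab_frame(name): name is "side" or "top"; returns (picture, depth): 400x640x3 uint8, red, green, blue; 400x640 float32, mm along the optical axis (not along the pixel's ray), 0 where there is no reading.
- camera_info(name): a dict with "camera_matrix" (3x3 intrinsics, pixels), "k1" (the pictures are not rectified: a ray, as slopes to the right and down, at radius r is drawn at 1 + k1 r^2 times it, then the intrinsics apply), "eye" and "orientation" of the camera in the world. Camera axes: x right, y down, z forward; pixel columns grow to the right and rows downward; lengths in mm; the calibration is good to about 2 mm. A picture is of the moment at which its call begins. camera_info takes no time and is no camera call.
- job_done(): hands the job in; it is judged then, once.
The state is a dict: "clock": time; "q": joint angles; "joint_velocities": joint speeds; "joint_efforts": joint torques, N m; "position": TCP position; "orientation": TCP orientation; "wrist_force": force on the tool from outside, world axes, zero at the start; "wrist_torque": the same for the moment, N m; "finger_gap": opening from 0.0 (shut) to 1.0 (fully open); "gripper_force": force on a finger pad.
Only numpy, scipy, OpenCV 4.12 (cv2) and the standard library are available. Lean on these libraries where they do the work, as an engineer would, in place of code of your own. Each camera call takes 0.05 s, during which the arm holds its last target. There are 200 camera calls.

## Working session

There is one attempt and no reset: what is moved stays moved. The work goes in short steps, Python scripts to look and compute and a tool call to move; the robot and the scene stay as the last step left them, time stands still between calls to the robot, and variables do not carry over. Pictures are saved under pics/ and viewed, at most 10 in all, crops included, and the job is handed in when it is done.

Besides the shell and the picture viewer there is one more tool, called after "Request:" as name(argument=value, ...), one argument or row to a line, values as JSON. drive_tool: Moves the arm, as the interface text tells. Its arguments: {"type":"object","properties":{"motion":{"type":"array"},"hand":{"type":"number"}},"required":["motion"]}

```bash
ls; mkdir -p pics; cat > h.py <<'E'
from rig import *
import numpy as np, cv2
from scipy.spatial.transform import Rotation as R
def cam(n):
    c=camera_info(n); return np.array(c["camera_matrix"]),c["k1"],np.array(c["eye"]),R.from_quat(c["orientation"]).as_matrix()
def rays(n,uv):
    K,k,e,M=cam(n); uv=np.atleast_2d(uv).astype(float)
    d=cv2.undistortPoints(uv[:,None],K,np.array([k,0,0,0.]))[:,0]
    return e,np.c_[d,np.ones(len(d))]@M.T
def onz(n,uv,z):
    e,d=rays(n,uv); return e+d*((z-e[2])/d[:,2])[:,None]
def pts(n,uv,dep):
    e,d=rays(n,uv); uv=np.atleast_2d(uv).astype(int); return e+d*dep[uv[:,1],uv[:,0]][:,None]
E
python3 - <<'E'
from h import *
for n in("top","side"):
    c=camera_info(n); print(n,c)
    p,d=grab_frame(n); np.save(f"{n}0.npy",p); np.save(f"{n}0d.npy",d)
    cv2.imwrite(f"pics/{n}0.png",p[:,:,::-1])
print(get_obs())
E
```

```text
pics
top {'camera_matrix': array([[377.0329798 ,   0.        , 315.53810925],
       [  0.        , 377.0329798 , 202.14191559],
       [  0.        ,   0.        ,   1.        ]]), 'k1': -0.049809853114869206, 'eye': array([ 443.5959089 , -163.61806652,  993.60949002]), 'orientation': array([ 0.71214185, -0.69752568,  0.05811519, -0.05417142])}
side {'camera_matrix': array([[415.52735047,   0.        , 323.5472864 ],
       [  0.        , 415.52735047, 200.38821353],
       [  0.        ,   0.        ,   1.        ]]), 'k1': -0.10423825843148456, 'eye': array([  41.7248852 , -703.30803555,  705.65599165]), 'orientation': array([ 0.83458754, -0.33148618,  0.17357973, -0.40429028])}
{'clock': 0.1, 'q': array([-1.33460567,  0.33284355, -0.06471401,  1.46081616,  0.02160059,
        1.34992046, -0.08848324]), 'joint_velocities': array([ 5.59097652e-05, -1.24594685e-03,  5.71249397e-04, -3.25836013e-03,
        4.89424900e-04,  6.80366839e-04, -1.36696857e-03]), 'joint_efforts': array([ 2.23457522e-03, -6.24545503e+01,  2.52633390e-02, -3.90721071e+01,
       -6.13486231e-02,  3.66906845e-02,  4.00768954e-05]), 'position': array([159.85657905, 603.87660568, 232.83141322]), 'orientation': array([ 1.29010479e-01,  9.91643020e-01, -6.43476478e-04, -5.70131867e-05]), 'wrist_force': array([ 0.34023489,  0.30821321, -0.54776367]), 'wrist_torque': array([0.00459877, 0.0502271 , 0.02807479]), 'gripper_force': 0.0, 'finger_gap': 0.995720640535037}
```

View pics/top0.png

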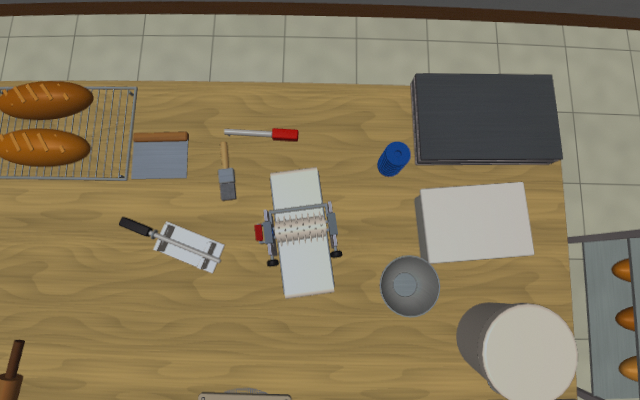

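View pics/side0.png

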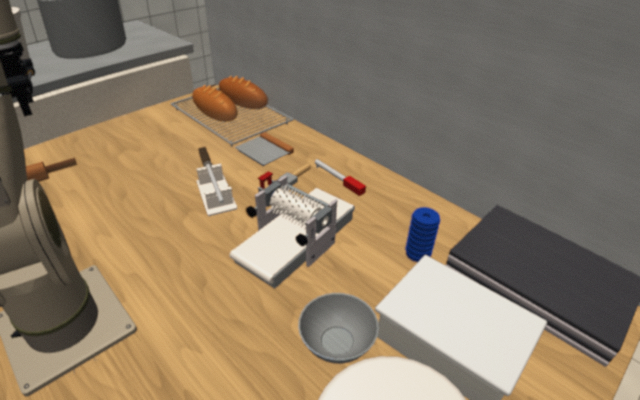

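The top view shows the axle on its rest: handle at (122,221)–(152,235), nose near (220,260). The station is centred near (302,233) with the red keeper at (259,233). In the side view the keeper is at (265,180) and the rest near (215,190).

```bash
python3 - <<'E'
from h import *
p=np.load("top0.npy");d=np.load("top0d.npy");s=np.load("side0.npy");sd=np.load("side0d.npy")
a=cv2.resize(p[155:305,110:350,::-1],None,fx=3.3,fy=3.3,interpolation=cv2.INTER_CUBIC)
b=cv2.resize(s[140:285,190:360,::-1],None,fx=4,fy=4,interpolation=cv2.INTER_CUBIC)
cv2.imwrite("pics/a.png",a);cv2.imwrite("pics/b.png",b)
def red(p): h=cv2.cvtColor(p,cv2.COLOR_RGB2HSV); return (((h[...,0]<8)|(h[...,0]>172))&(h[...,1]>150)&(h[...,2]>60))
for n,p,d in(("top",p,d),("side",s,sd)):
    nn,l,st,c=cv2.connectedComponentsWithStats(red(p).astype(np.uint8))
    for i in range(1,nn):
        if st[i,4]>15:
            v,u=np.where(l==i); P=pts(n,np.c_[u,v],d); print(n,st[i],c[i].round(1),np.median(P,0).round(1),"z pct",np.percentile(P[:,2],[5,25,50,75,95]).round(1))
# dark handle
p=np.load("top0.npy");d=np.load("top0d.npy")
m=(p.max(2)<70).astype(np.uint8);m[:200]=0;m[250:]=0;m[:,:110]=0;m[:,170:]=0
v,u=np.where(m);P=onz("top",np.c_[u,v],60);c=P.mean(0);w=np.linalg.svd(P[:,:2]-c[:2])[2][0];t=(P[:,:2]-c[:2])@w
print("handle",len(u),c,w,t.min(),t.max(),np.median(pts("top",np.c_[u,v],d),0))
# z map over station/rest from depth
v,u=np.mgrid[155:305,110:350];P=pts("top",np.c_[u.ravel(),v.ravel()],d[:,:]);np.save("P.npy",P.reshape(150,240,3))
g=P.reshape(150,240,3)
belt=(abs(g[...,2]-47)<6)&(p[155:305,110:350].min(2)>150)
belt=cv2.morphologyEx(belt.astype(np.uint8),cv2.MORPH_OPEN,np.ones((3,3)))
v,u=np.where(belt);k=u+110>255;Q=onz("top",np.c_[u+110,v+155][k],47)
r=cv2.minAreaRect(Q[:,:2].astype(np.float32));print("belt",r,cv2.boxPoints(r),np.median(g[...,2][belt>0]))
print("bench z",np.median(g[100:145,10:60,2]),d[v[0],u[0]])
E
```

```text
top [272 128  26  13 294] [284.6 134.2] [780.4 -81.8  27.7] z pct [17.8 25.8 27.7 29.4 31.1]
top [254 225   9  16 110] [258.3 232.3] [507.8 -41.  156.8] z pct [153.9 155.5 156.8 157.8 158.7]
side [259 172  13  16 109] [265.1 178.1] [505.8 -42.4 154.6] z pct [132.8 143.5 154.6 156.7 157.8]
side [344 176  22  19 250] [354.1 185. ] [773.8 -87.2  25.9] z pct [ 8.7 17.4 25.9 27.9 29.8]
handle 312 [522.13941727 282.15549457  60.        ] [0.33357362 0.94272405] -54.660761328036614 43.02210578262377 [522.33613846 280.46212409  63.67292502]
belt ((522.1390380859375, -132.47976684570312), (311.3412780761719, 120.724609375), 8.987337112426758) [[ 358.95      -97.1768  ]
 [ 377.80914  -216.41927 ]
 [ 685.32806  -167.78273 ]
 [ 666.46893   -48.540268]] 47.36875546785183
bench z -0.0031943431352488005 1913.7975
```

View pics/a.png

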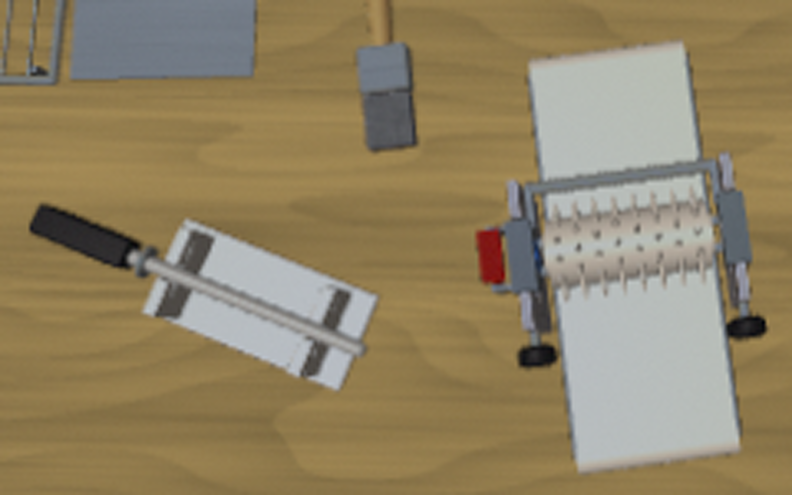

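View pics/b.png

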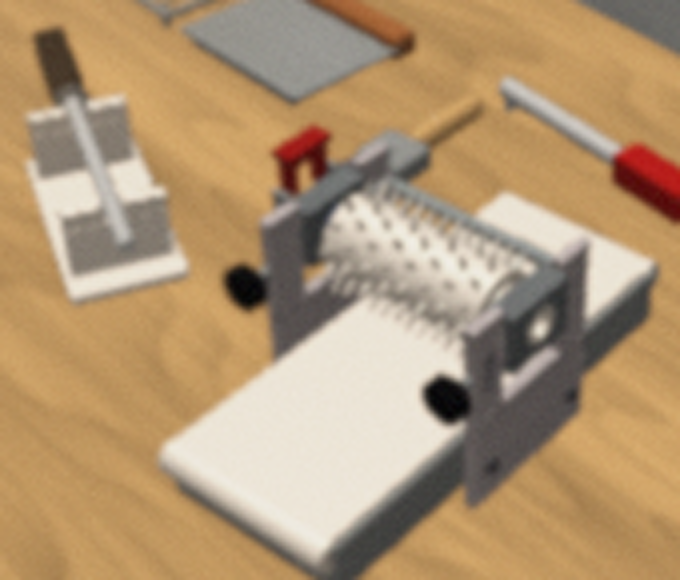

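Crop a shows the handle far end at (38,220), collar at (146,260) and nose at (363,349), in crop pixels. Crop b shows the keeper raised and the far bore open. Next I refine the poses.

```bash
python3 - <<'E'
from h import *
p=np.load("top0.npy");g=np.load("P.npy");c=p[155:305,110:350].astype(int)
f=lambda x,y:[x/3.3+110-.35,y/3.3+155-.35]
for n,(x,y),z in(("hend",(38,220),60),("collar",(146,260),58),("nose",(363,349),54)): print(n,onz("top",[f(x,y)],z)[0].round(1))
# handle only
m=(c.max(2)<70);m[:, 43:]=0;m[:40]=0;m[100:]=0;v,u=np.where(m);P=onz("top",np.c_[u+110,v+155],62)
r=cv2.minAreaRect(P[:,:2].astype(np.float32));print("handle",r)
# belt long edges: per-row transitions, line fits, two ends beyond the cheeks
sat=lambda q:(q.min(-1)>150)
L=[];Rr=[]
for v in list(range(177,205))+list(range(258,288)):
    row=p[v].astype(int); w=(row.min(1)>150)&(np.arange(640)>262)&(np.arange(640)<345)
    u=np.where(w)[0]
    if len(u)>20: L.append((u[0]-.5,v));Rr.append((u[-1]+.5,v))
for nm,e in(("L",L),("R",Rr)):
    Q=onz("top",e,47)[:,:2].astype(np.float32); l=cv2.fitLine(Q,cv2.DIST_HUBER,0,.01,.01).ravel(); l=l*np.sign(l[0]) if 0 else l
    print(nm,l.round(4),"angle",np.degrees(np.arctan(l[1]/l[0])).round(2),"y at x=522",l[3]+(522-l[2])*l[1]/l[0])
# block tops
z=g[...,2]
for lo,hi,name in((126,138,"blk"),(150,165,"keep")):
    nn,l,st,cc=cv2.connectedComponentsWithStats(((z>lo)&(z<hi)).astype(np.uint8))
    for i in range(1,nn):
        if st[i,4]>25: 
            q=g[l==i]; print(name,st[i],q.mean(0).round(1),np.percentile(z[l==i],[10,50,90]).round(1))
E
```

```text
hend [534.1 320.   60. ]
collar [505.9 234.5  58. ]
nose [443.6  66.4  54. ]
handle ((520.416015625, 277.17431640625), (94.24693298339844, 23.929887771606445), 69.5771713256836)
L [ 9.880000e-01  1.545000e-01  5.046746e+02 -7.432980e+01] angle 8.89 y at x=522 -71.62092
R [ 9.876000e-01  1.567000e-01  5.294488e+02 -1.920322e+02] angle 9.02 y at x=522 -193.21425
blk [217  46  11  46 254] [ 532.3 -206.3  131.4] [128.1 130.8 135.9]
blk [147  55  16  46 279] [509.1 -57.  131.2] [128.  130.4 135.7]
blk [165  60  51  27 692] [ 521.5 -130.8  130.3] [127.2 130.2 133.1]
keep [144  70   9  16 120] [507.1 -40.9 156.5] [154.3 156.7 158.3]
```

Request:
drive_tool(
  motion=[
    [[0.06,-0.05,0],-0.18],
    [[0.12,-0.1,0],-0.36],
    [[0.18,-0.15,0],-0.54],
    [[0.23,-0.2,0],-0.72],
    [[0.28,-0.25,0],-0.9],
  ],
  hand=-1,
)

```text
clock: 0.72
position: [395.8, 396.4, 233.4]
orientation: [0.55, 0.835, -0.0, -0.0]
wrist_force: [-0.0, 0.7, 1.5]
finger_gap: 0.999
gripper_force: 0.0
```

Request:
drive_tool(
  motion=[
    [[0.03,-0.03,0],-0.18],
    [[0.055,-0.055,0],-0.36],
    [[0.078,-0.08,-0.03],-0.54],
    [[0.078,-0.08,-0.06],-0.72],
    [[0.078,-0.08,-0.06],-0.757],
  ],
)

```text
clock: 1.35
position: [471.4, 317.1, 171.4]
orientation: [0.818, 0.575, -0.002, 0.0]
wrist_force: [0.0, 0.8, 0.1]
finger_gap: 0.999
gripper_force: 0.0
```

Request:
drive_tool(
  motion=[
    [[0,0,0],0],
    [[0,0,0],0],
  ],
)

```text
clock: 1.6
position: [472.9, 319.0, 175.0]
orientation: [0.817, 0.577, 0.001, -0.0]
wrist_force: [0.7, 0.2, 0.3]
finger_gap: 1.004
gripper_force: 0.0
```

Request:
drive_tool(
  motion=[
    [[0.023,-0.022,0],0],
    [[0.0455,-0.0445,-0.01],0],
    [[0.0455,-0.0445,-0.04],0],
    [[0.0455,-0.0445,-0.07],0],
    [[0.0455,-0.0445,-0.07],0],
  ],
)

```text
clock: 2.22
position: [517.1, 273.4, 102.5]
orientation: [0.817, 0.576, -0.001, -0.0]
wrist_force: [0.5, -0.3, 0.3]
finger_gap: 0.997
gripper_force: 0.0
```

Request:
drive_tool(
  motion=[
    [[0,0,-0.03],0],
    [[0,0,-0.059],0],
    [[0,0,-0.059],0],
    [[0,0,-0.059],0],
  ],
)

```text
clock: 2.72
position: [519.2, 274.3, 46.7]
orientation: [0.818, 0.575, 0.001, 0.0]
wrist_force: [0.0, -0.2, -0.2]
finger_gap: 1.001
gripper_force: 0.0
```

Request:
drive_tool(
  motion=[
    [[0,0,0],0],
    [[0,0,0],0],
    [[0,0,0],0],
    [[0,0,0],0],
    [[0,0,0],0],
  ],
  hand=1,
)

```text
clock: 3.35
position: [518.1, 273.6, 44.5]
orientation: [0.818, 0.575, -0.0, 0.0]
wrist_force: [0.5, 0.4, -0.7]
finger_gap: 0.519
gripper_force: 0.0
```

Request:
drive_tool(
  motion=[
    [[0,0,0],0],
    [[0,0,0],0],
  ],
)

```text
clock: 3.6
position: [518.1, 273.6, 44.6]
orientation: [0.818, 0.575, -0.0, 0.0]
wrist_force: [-1.9, -0.3, 0.7]
finger_gap: 0.29
gripper_force: 0.4
```

Request:
drive_tool(
  motion=[
    [[0,0,0],0],
    [[0,0,0],0],
    [[0,0,0],0],
  ],
)

```text
clock: 3.98
position: [518.1, 273.6, 44.6]
orientation: [0.818, 0.575, -0.0, -0.0]
wrist_force: [-0.4, 0.6, 0.7]
finger_gap: 0.275
gripper_force: 29.9
```

Request:
drive_tool(
  motion=[
    [[0,0,0.015],0],
    [[0,0,0.03],0],
    [[0,0,0.05],0],
    [[0,0,0.08],0],
    [[0,0,0.08],0],
  ],
)

```text
clock: 4.6
position: [519.7, 274.4, 127.9]
orientation: [0.818, 0.575, 0.003, -0.0]
wrist_force: [-0.4, -0.6, -2.6]
finger_gap: 0.275
gripper_force: 29.9
```

Request:
drive_tool(
  motion=[
    [[-0.01,-0.012,0],0.1],
    [[-0.02,-0.025,0],0.2],
    [[-0.03,-0.037,0],0.3],
    [[-0.04,-0.05,0],0.4],
    [[-0.051,-0.062,0],0.5],
  ],
)

```text
clock: 5.22
position: [466.5, 210.9, 124.2]
orientation: [0.649, 0.761, -0.0, -0.0]
wrist_force: [0.3, 0.0, -1.5]
finger_gap: 0.267
gripper_force: 29.9
```

Request:
drive_tool(
  motion=[
    [[0,0,0],0],
    [[0,0,0],0],
    [[0,0,0],0],
  ],
)

```text
clock: 5.6
position: [467.4, 212.1, 124.5]
orientation: [0.651, 0.76, 0.0, 0.0]
wrist_force: [-0.5, -0.2, -1.9]
finger_gap: 0.274
gripper_force: 29.9
```

```bash
python3 - <<'E'
from h import *
o=get_obs();print(o["position"],o["orientation"],o["wrist_force"],o["wrist_torque"])
for n in("top","side"):
    p,d=grab_frame(n); np.save(f"{n}1.npy",p); np.save(f"{n}1d.npy",d)
    K,k,e,M=cam(n)
    q=cv2.projectPoints(np.array([[490,75,134.]])-e,cv2.Rodrigues(M.T)[0],np.zeros(3),K,np.array([k,0,0,0]))[0].ravel().astype(int);print(n,q)
    x,y=q; c=p[max(0,y-75):y+75,max(0,x-100):x+100,::-1]; print(max(0,x-100),max(0,y-75))
    cv2.imwrite(f"pics/c_{n}.png",cv2.resize(c,None,fx=3.5,fy=3.5,interpolation=cv2.INTER_CUBIC))
a=cv2.imread("pics/c_top.png");b=cv2.imread("pics/c_side.png")
w=max(a.shape[1],b.shape[1]);f=lambda i:cv2.copyMakeBorder(i,0,0,0,w-i.shape[1],0)
cv2.imwrite("pics/c.png",cv2.resize(np.vstack([f(a),f(b)]),None,fx=.57,fy=.57))
E
```

```text
[467.35377703 212.10725092 124.46395151] [6.50505093e-01 7.59501887e-01 4.79741201e-05 6.44686363e-05] [-0.54702873 -0.17035188 -1.87253015] [ 0.08923831  0.05175308 -0.00723727]
top [208 239]
108 164
side [232 165]
132 90
```

View pics/c.png

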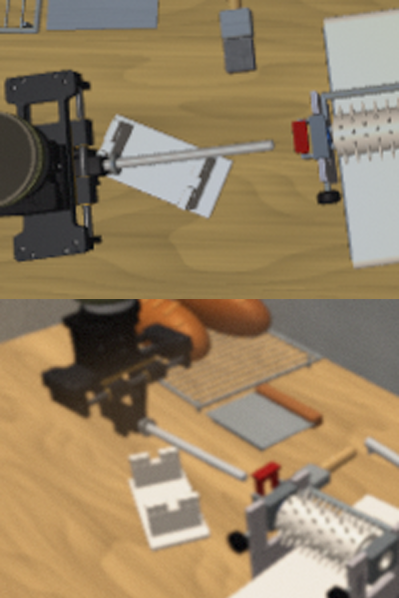

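Top crop: collar near (112,165) and nose near (273,145). Side crop: collar near (147,427) and nose near (245,477). The axle is held, and its shaft stays clear of the keeper. Next I fit the shaft line from depth.

```bash
cat > ax.py <<'E'
from h import *
th=np.radians(8.95);X=np.array([np.cos(th),np.sin(th),0]);Y=np.array([-np.sin(th),np.cos(th),0]);C=np.array([522.1,-132.5,0])
def st(P): P=np.asarray(P)-C; return np.c_[P@X,P@Y,P[...,2]]
def axle(n,p,d,zlo,zhi,ylo,yhi):
    v,u=np.mgrid[100:300,100:330];u=u.ravel();v=v.ravel();P=pts(n,np.c_[u,v],d);s=st(P)
    k=(abs(s[:,0])<25)&(s[:,1]>ylo)&(s[:,1]<yhi)&(s[:,2]>zlo)&(s[:,2]<zhi)&(d[v,u]>0)
    return s[k],u[k],v[k]
def fit(n,s):
    # station-frame line: x(y), z(y); move from seen surface to axis
    fx=np.polyfit(s[:,1],s[:,0],1);fz=np.polyfit(s[:,1],s[:,2],1)
    for _ in range(3):
        r=np.hypot(s[:,0]-np.polyval(fx,s[:,1]),s[:,2]-np.polyval(fz,s[:,1]));k=r<6
        fx=np.polyfit(s[k,1],s[k,0],1);fz=np.polyfit(s[k,1],s[k,2],1)
    e=st(cam(n)[2][None])[0];m=s[k].mean(0);v=(e-m);v[1]=0;v/=np.linalg.norm(v)
    return fx,fz,v*6*np.pi/4,s[k]
E
python3 - <<'E'
from ax import *
for n in("top","side"):
    p=np.load(n+"1.npy");d=np.load(n+"1d.npy")
    s,u,v=axle(n,p,d,95,150,115,295); fx,fz,o,k=fit(n,s)
    print(n,len(s),"slope x,z",fx[0].round(4),fz[0].round(4),"off",o.round(1),"at nose y=124:",(np.polyval(fx,124)-o[0]).round(2),(np.polyval(fz,124)-o[2]).round(2),"at collar 304:",(np.polyval(fx,304)-o[0]).round(2),(np.polyval(fz,304)-o[2]).round(2),"nose y",np.sort(k[:,1])[:4].round(1), "res",np.std(k[:,0]-np.polyval(fx,k[:,1])).round(2),np.std(k[:,2]-np.polyval(fz,k[:,1])).round(2))
E
```

```text
top 381 slope x,z 0.0222 0.0042 off [-0.4  0.   4.7] at nose y=124: -2.97 130.67 at collar 304: 1.03 131.43 nose y [128.2 129.  129.2 129.7] res 3.0 1.67
side 252 slope x,z 0.0174 0.0082 off [-3.3  0.   3.4] at nose y=124: -2.85 130.53 at collar 304: 0.29 132.01 nose y [128.  128.5 128.5 129.8] res 2.49 2.55
```

Request:
drive_tool(
  motion=[
    [[-0.002,0,-0.01],0.01],
    [[-0.002,0,-0.0205],0.02],
    [[-0.0005,-0.008,-0.0205],0.02],
    [[0.001,-0.0165,-0.0205],0.02],
    [[0.001,-0.0165,-0.0205],0.02],
  ],
)

```text
clock: 6.32
position: [468.6, 194.0, 104.4]
orientation: [0.643, 0.766, 0.0, 0.0]
wrist_force: [0.8, 0.2, -2.0]
finger_gap: 0.272
gripper_force: 29.9
```

Request:
drive_tool(
  motion=[
    [[0,0,0],0],
    [[0,0,0],0],
  ],
)

```text
clock: 6.58
position: [468.1, 195.4, 104.2]
orientation: [0.642, 0.766, 0.0, -0.0]
wrist_force: [0.8, -0.4, -1.8]
finger_gap: 0.267
gripper_force: 29.9
```

```bash
cat > m.py <<'E'
from ax import *
o=get_obs();print(st(o["position"][None])[0].round(2),o["position"].round(2),(2*np.degrees(np.arctan2(o["orientation"][1],o["orientation"][0]))-90-8.95).round(2),o["wrist_force"].round(2),o["wrist_torque"].round(3))
import sys
lo,hi=float(sys.argv[1]),float(sys.argv[2])
for n in("top","side"):
  S=[]
  for i in range(2):
    p,d=grab_frame(n); s,u,v=axle(n,p,d,85,135,lo,hi);S.append(s)
  s=np.vstack(S); fx,fz,o,k=fit(n,s)
  print(n,len(s),"slope x,z",fx[0].round(4),fz[0].round(4),"at entry y=84:",(np.polyval(fx,84)-o[0]).round(2),(np.polyval(fz,84)-o[2]).round(2),"at 280:",(np.polyval(fx,280)-o[0]).round(2),(np.polyval(fz,280)-o[2]).round(2),"min y",k[:,1].min().round(1))
  h=cv2.cvtColor(p,cv2.COLOR_RGB2HSV); r=(((h[...,0]<8)|(h[...,0]>172))&(h[...,1]>150)&(h[...,2]>60)); r[:, :240]=0; r[:,275]=0;r[:, 275:]=0
  v,u=np.where(r);P=st(pts(n,np.c_[u,v],d));P=P[P[:,2]>150] if len(P) else P
  if len(P): print(" keeper",len(P),P.mean(0).round(2),((P.max(0)+P.min(0))/2).round(2),np.median(P[:,2]).round(2))
E
python3 m.py 112 255
```

```text
[ -2.3  332.34 104.22] [468.13 195.43 104.22] 1.1 [ 0.8  -0.38 -1.77] [ 0.046  0.075 -0.017]
top 615 slope x,z 0.0069 0.0075 at entry y=84: -0.89 109.82 at 280: 0.45 111.28 min y 112.9
 keeper 110 [ -0.45  92.54 156.56] [ -0.78  92.8  156.75] 156.43
side 403 slope x,z 0.0021 0.0027 at entry y=84: -0.8 110.41 at 280: -0.38 110.94 min y 114.0
 keeper 68 [-11.57  82.86 164.12] [-274.5  -194.06  428.67] 156.42
```

Request:
drive_tool(
  motion=[
    [[0.0009,-0.006,0],0.002],
    [[0.0019,-0.012,0],0.004],
    [[0.0028,-0.018,0],0.004],
    [[0.0037,-0.0237,0],0.004],
    [[0.0037,-0.0237,0],0.004],
  ],
)

```text
clock: 7.4
position: [472.0, 170.8, 104.1]
orientation: [0.641, 0.767, 0.0, 0.0]
wrist_force: [0.3, -0.0, -1.8]
finger_gap: 0.268
gripper_force: 29.9
```

Request:
drive_tool(
  motion=[
    [[0.0003,-0.002,0],0],
    [[0.0006,-0.004,0],0],
    [[0.0009,-0.006,0],0],
    [[0.0012,-0.008,0],0],
    [[0.0012,-0.008,0],0],
  ],
)

```text
clock: 8.02
position: [473.0, 163.2, 104.1]
orientation: [0.641, 0.767, 0.0, 0.0]
wrist_force: [-0.5, 0.8, -1.3]
finger_gap: 0.271
gripper_force: 29.9
```

Request:
drive_tool(
  motion=[
    [[0.0003,-0.002,0],0],
    [[0.0006,-0.004,0],0],
    [[0.0009,-0.006,0],0],
    [[0.0012,-0.008,0],0],
    [[0.0012,-0.008,0],0],
  ],
)

```text
clock: 8.65
position: [474.3, 155.2, 104.1]
orientation: [0.641, 0.767, 0.0, 0.0]
wrist_force: [-0.1, 0.1, -1.4]
finger_gap: 0.272
gripper_force: 29.9
```

Request:
drive_tool(
  motion=[
    [[0.0003,-0.002,0],0],
    [[0.0006,-0.004,0],0],
    [[0.0009,-0.006,0],0],
    [[0.0012,-0.008,0],0],
    [[0.0012,-0.008,0],0],
  ],
)

```text
clock: 9.28
position: [475.5, 147.2, 104.1]
orientation: [0.641, 0.767, 0.0, 0.0]
wrist_force: [0.2, 0.7, -2.1]
finger_gap: 0.276
gripper_force: 29.9
```

Request:
drive_tool(
  motion=[
    [[0.0003,-0.002,0],0],
    [[0.0006,-0.004,0],0],
    [[0.0009,-0.006,0],0],
    [[0.0012,-0.008,0],0],
    [[0.0012,-0.008,0],0],
  ],
)

```text
clock: 9.9
position: [476.6, 139.2, 104.0]
orientation: [0.641, 0.767, -0.0, -0.0]
wrist_force: [-0.6, 0.2, -2.2]
finger_gap: 0.271
gripper_force: 29.9
```

Request:
drive_tool(
  motion=[
    [[0.0004,-0.0025,0],0],
    [[0.0008,-0.005,0],0],
    [[0.0012,-0.0075,0],0],
    [[0.0016,-0.01,0],0],
    [[0.0016,-0.01,0],0],
  ],
)

```text
clock: 10.52
position: [478.3, 128.8, 104.0]
orientation: [0.641, 0.767, -0.0, 0.0]
wrist_force: [-0.0, -0.4, -1.7]
finger_gap: 0.269
gripper_force: 29.9
```

Request:
drive_tool(
  motion=[
    [[0.0004,-0.0025,0],0],
    [[0.0008,-0.005,0],0],
    [[0.0012,-0.0075,0],0],
    [[0.0016,-0.01,0],0],
    [[0.0016,-0.01,0],0],
  ],
)

```text
clock: 11.15
position: [479.9, 118.9, 104.1]
orientation: [0.641, 0.767, -0.0, 0.0]
wrist_force: [-0.2, -1.3, -1.3]
finger_gap: 0.275
gripper_force: 29.9
```

```bash
python3 m.py 108 215; python3 - <<'E'
from h import *
a=[]
for n,(x,y) in(("top",(150,170)),("side",(190,130))):
    p,d=grab_frame(n); a.append(cv2.resize(p[y:y+150,x:x+200,::-1],None,fx=2,fy=2,interpolation=cv2.INTER_CUBIC))
cv2.imwrite("pics/d.png",np.vstack(a)[:600])
E
```

```text
[ -2.58 254.86 104.06] [479.9  118.86 104.06] 1.28 [-0.19 -1.29 -1.25] [-0.055  0.125 -0.112]
top 506 slope x,z 0.0077 0.0102 at entry y=84: -1.82 109.35 at 280: -0.31 111.35 min y 108.1
 keeper 105 [ -0.44  92.32 156.54] [ -0.66  92.34 156.81] 156.55
side 350 slope x,z -0.0001 0.0198 at entry y=84: -1.29 108.75 at 280: -1.31 112.63 min y 117.3
 keeper 67 [ -2.85  91.32 156.1 ] [ -1.22  92.12 155.07] 156.16
```

View pics/d.png

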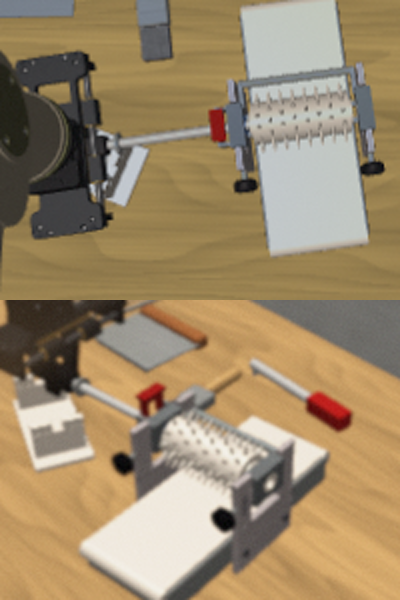

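Request:
drive_tool(
  motion=[
    [[0.0008,-0.005,0],0],
    [[0.0016,-0.01,0],0],
    [[0.0023,-0.015,0],0],
    [[0.0031,-0.02,0],0],
    [[0.0039,-0.025,0],0],
  ],
)

```text
clock: 12.08
position: [483.8, 94.0, 104.1]
orientation: [0.641, 0.767, 0.0, 0.0]
wrist_force: [-0.8, 0.3, -1.5]
finger_gap: 0.275
gripper_force: 29.9
```

Request:
drive_tool(
  motion=[
    [[0.0008,-0.005,0],0],
    [[0.0016,-0.01,0],0],
    [[0.0023,-0.015,0],0],
    [[0.0031,-0.02,0],0],
    [[0.0039,-0.025,0],0],
  ],
)

```text
clock: 12.7
position: [487.7, 69.0, 104.1]
orientation: [0.641, 0.767, 0.0, 0.0]
wrist_force: [0.4, -0.1, -2.9]
finger_gap: 0.273
gripper_force: 30.0
```

Request:
drive_tool(
  motion=[
    [[0.0008,-0.005,0],0],
    [[0.0016,-0.01,0],0],
    [[0.0023,-0.015,0],0],
    [[0.0031,-0.02,0],0],
    [[0.0031,-0.02,0],0],
  ],
)

```text
clock: 13.32
position: [490.9, 48.7, 104.1]
orientation: [0.641, 0.767, -0.0, 0.0]
wrist_force: [0.6, -0.2, -2.5]
finger_gap: 0.274
gripper_force: 30.0
```

Request:
drive_tool(
  motion=[
    [[0.0003,-0.002,0],0],
    [[0.0006,-0.004,0],0],
    [[0.0009,-0.006,0],0],
    [[0.0012,-0.008,0],0],
    [[0.0012,-0.008,0],0],
  ],
)

```text
clock: 13.95
position: [492.0, 41.1, 104.1]
orientation: [0.641, 0.767, -0.0, 0.0]
wrist_force: [-0.6, -0.2, -2.8]
finger_gap: 0.276
gripper_force: 30.0
```

Request:
drive_tool(
  motion=[
    [[0.0003,-0.002,0],0],
    [[0.0006,-0.004,0],0],
    [[0.0009,-0.006,0],0],
    [[0.0012,-0.008,0],0],
    [[0.0012,-0.008,0],0],
  ],
)

```text
clock: 14.58
position: [493.3, 33.2, 104.2]
orientation: [0.641, 0.767, 0.0, 0.0]
wrist_force: [0.4, 2.3, -3.4]
finger_gap: 0.275
gripper_force: 30.0
```

Request:
drive_tool(
  motion=[
    [[0.0003,-0.002,0],0],
    [[0.0006,-0.004,0],0],
    [[0.0009,-0.006,0],0],
    [[0.0012,-0.008,0],0],
    [[0.0012,-0.008,0],0],
  ],
)

```text
clock: 15.2
position: [494.6, 25.3, 104.2]
orientation: [0.641, 0.767, 0.0, 0.0]
wrist_force: [2.3, 3.8, -3.6]
finger_gap: 0.269
gripper_force: 30.0
```

Request:
drive_tool(
  motion=[
    [[0.0002,-0.001,0],0],
    [[0.0003,-0.002,0],0],
    [[0.0005,-0.003,0],0],
    [[0.0006,-0.004,0],0],
    [[0.0006,-0.004,0],0],
  ],
)

```text
clock: 15.82
position: [495.2, 21.7, 104.2]
orientation: [0.641, 0.768, 0.0, 0.0]
wrist_force: [2.9, 5.6, -4.8]
finger_gap: 0.272
gripper_force: 30.0
```

```bash
python3 m.py 103 122; python3 m.py 103 122 | head -1
```

```text
[ -2.56 156.49 104.16] [495.23  21.69 104.16] 1.32 [ 2.94  5.62 -4.76] [ 1.185 -0.568 -0.256]
top 96 slope x,z -0.3104 0.6777 at entry y=84: 6.7 92.71 at 280: -54.14 225.54 min y 108.3
 keeper 108 [ -0.19  92.55 156.52] [ -0.87  92.89 156.64] 156.43
side 71 slope x,z -0.1554 1.1423 at entry y=84: -1.06 74.71 at 280: -31.53 298.59 min y 115.1
 keeper 70 [ -3.25  91.38 156.14] [ -2.24  92.42 155.34] 156.3
[ -2.55 156.48 104.16] [495.23  21.68 104.16] 1.32 [ 3.22  5.35 -4.49] [ 1.17  -0.606 -0.175]
```

Request:
drive_tool(
  motion=[
    [[0.0004,0,-0.0003],-0.003],
    [[0.0008,0,-0.0006],-0.006],
    [[0.0008,0,-0.0006],-0.006],
  ],
)

```text
clock: 16.6
position: [495.8, 21.0, 103.5]
orientation: [0.643, 0.765, -0.0, 0.0]
wrist_force: [1.3, 1.2, -2.1]
finger_gap: 0.277
gripper_force: 30.0
```

```bash
cat > f.py <<'E'
from ax import *
o=get_obs();F=o["wrist_force"];T=o["wrist_torque"];B=np.c_[X,Y,[0,0,1]]
F=B.T@F-[0,0,-1.9];T=B.T@T-[.07,.03,0];h=.195
T=T-np.cross([0,0,-h],F)
yt=st(o["position"][None])[0]
L1=yt[1]-75; L2=221 # near bearing, nose lever (mm)
A=np.array([[1,1],[L2/1e3,L1/1e3]])
print("tool",yt.round(2),"F st",F.round(2),"T",T.round(3),"x nose,near",np.linalg.solve(A,[F[0],T[2]]).round(1),"z nose,near",np.linalg.solve(A,[F[2],-T[0]]).round(1))
E
python3 f.py
```

```text
tool [ -2.11 155.69 103.52] F st [ 1.47  0.96 -0.21] T [ 0.064 -0.029 -0.023] x nose,near [-1.   2.5] z nose,near [-0.3  0.1]
```

Request:
drive_tool(
  motion=[
    [[0.0005,-0.001,0],-0.002],
    [[0.0007,-0.002,0],-0.002],
    [[0.0008,-0.003,0],-0.002],
    [[0.001,-0.004,0],-0.002],
    [[0.001,-0.004,0],-0.002],
  ],
)

```text
clock: 17.23
position: [496.2, 19.8, 103.4]
orientation: [0.643, 0.766, 0.001, -0.001]
wrist_force: [-1.6, 11.4, -1.9]
finger_gap: 0.276
gripper_force: 30.0
```

```bash
python3 f.py
```

```text
tool [ -1.88 154.46 103.37] F st [ 0.22 11.46  0.03] T [ 0.094  0.019 -0.017] x nose,near [-0.2  0.5] z nose,near [-0.7  0.7]
```

Request:
drive_tool(
  motion=[
    [[0,0.0005,-0.0004],0],
    [[0,0.0005,-0.0008],0],
    [[0,0.0005,-0.0012],0],
    [[0,0.0005,-0.0012],0],
  ],
)

```text
clock: 17.73
position: [496.7, 19.9, 102.9]
orientation: [0.644, 0.765, 0.001, -0.001]
wrist_force: [-2.8, 10.4, 5.4]
finger_gap: 0.273
gripper_force: 30.0
```

```bash
python3 f.py
```

```text
tool [ -1.39 154.5  102.85] F st [-1.18 10.69  7.32] T [-0.084  0.146 -0.131] x nose,near [-0.3 -0.9] z nose,near [-3.5 10.8]
```

Request:
drive_tool(
  motion=[
    [[-0.0003,0.0025,0],0],
    [[-0.0003,0.0025,-0.001],0],
    [[-0.0003,0.0025,-0.002],0],
    [[-0.0003,0.0025,-0.002],0],
  ],
)

```text
clock: 18.23
position: [497.0, 20.4, 100.9]
orientation: [0.644, 0.765, 0.001, 0.0]
wrist_force: [0.3, 2.3, 6.4]
finger_gap: 0.273
gripper_force: 30.0
```

```bash
python3 f.py
```

```text
tool [ -1.04 154.91 100.86] F st [0.68 2.25 8.29] T [-0.167  0.304 -0.204] x nose,near [-1.8  2.5] z nose,near [-3.5 11.8]
```

Request:
drive_tool(
  motion=[
    [[0.0001,-0.001,0],0],
    [[0.0003,-0.002,0],0],
    [[0.0004,-0.003,0],0],
    [[0.0004,-0.003,0],0],
  ],
)

```text
clock: 18.73
position: [497.4, 17.7, 100.9]
orientation: [0.644, 0.765, 0.001, 0.0]
wrist_force: [-0.2, 5.0, 6.2]
finger_gap: 0.273
gripper_force: 30.0
```

```bash
python3 f.py
```

```text
tool [ -1.   152.21 100.93] F st [0.59 4.95 8.08] T [-0.479  0.151 -0.213] x nose,near [-1.8  2.4] z nose,near [-1.   9.1]
```

Request:
drive_tool(
  motion=[
    [[0.0002,-0.001,0],0],
    [[0.0003,-0.002,0],0],
    [[0.0005,-0.003,0],0],
    [[0.0006,-0.004,0],0],
    [[0.0006,-0.004,0],0],
  ],
)

```text
clock: 19.35
position: [498.1, 14.1, 101.1]
orientation: [0.644, 0.765, 0.001, 0.0]
wrist_force: [-1.4, 5.6, 7.7]
finger_gap: 0.273
gripper_force: 30.0
```

```bash
python3 f.py
```

```text
tool [ -0.87 148.5  101.09] F st [-0.46  5.76  9.62] T [-0.31  -0.018 -0.303] x nose,near [-1.8  1.4] z nose,near [-2.7 12.3]
```

Request:
drive_tool(
  motion=[
    [[0.0002,-0.001,0.0005],0],
    [[0.0003,-0.002,0.001],0],
    [[0.0005,-0.003,0.0015],0],
    [[0.0006,-0.004,0.0015],0],
    [[0.0006,-0.004,0.0015],0],
  ],
)

```text
clock: 19.98
position: [498.3, 9.3, 101.8]
orientation: [0.644, 0.765, 0.0, 0.0]
wrist_force: [1.5, 2.6, 2.4]
finger_gap: 0.272
gripper_force: 30.0
```

```bash
python3 f.py
```

```text
tool [ -1.5  143.79 101.85] F st [1.91 2.29 4.27] T [ 0.076 -0.064 -0.105] x nose,near [-1.6  3.5] z nose,near [-2.4  6.7]
```

Request:
drive_tool(
  motion=[
    [[0,0,0],0],
    [[0,0,0],0],
    [[0,0,0],0],
    [[0,0,0],0],
  ],
  hand=0,
)

```text
clock: 20.48
position: [497.8, 9.2, 101.6]
orientation: [0.644, 0.765, -0.0, -0.0]
wrist_force: [0.0, 0.5, 0.3]
finger_gap: 0.491
gripper_force: 0.0
```

```bash
python3 f.py; python3 m.py 103 112
```

```text
tool [ -1.93 143.77 101.62] F st [0.11 0.48 2.16] T [-0.268  0.017  0.033] x nose,near [ 0.2 -0.1] z nose,near [0.8 1.4]
[ -1.93 143.77 101.62] [497.82   9.22 101.62] 0.84 [0.03 0.49 0.26] [-0.107  0.009  0.033]
top 30 slope x,z -1.3069 -1.3741 at entry y=84: 34.15 145.82 at 280: -222.0 -123.5 min y 107.0
 keeper 106 [ -0.29  92.41 156.45] [ -0.69  92.56 155.52] 156.6
side 7 slope x,z 1.9416 -0.6792 at entry y=84: -28.37 125.06 at 280: 352.18 -8.06 min y 103.9
 keeper 79 [-10.82  84.79 163.02] [-273.07 -193.17  428.05] 156.39
```

Request:
drive_tool(
  motion=[
    [[-0.0013,0.009,0.0005],0],
    [[-0.0026,0.018,0.001],0],
    [[-0.0039,0.0278,0.0015],0],
    [[-0.0039,0.0278,0.0015],0],
  ],
)

```text
clock: 21.18
position: [494.0, 38.4, 103.3]
orientation: [0.643, 0.765, 0.0, -0.0]
wrist_force: [0.4, -0.7, 0.0]
finger_gap: 0.501
gripper_force: 0.0
```

Request:
drive_tool(
  motion=[
    [[0,0,0],0],
    [[0,0,0],0],
    [[0,0,0],0],
    [[0,0,0],0],
    [[0,0,0],0],
  ],
  hand=1,
)

```text
clock: 21.8
position: [494.2, 36.9, 103.3]
orientation: [0.644, 0.765, -0.0, 0.0]
wrist_force: [1.2, -1.9, 0.5]
finger_gap: 0.273
gripper_force: 29.6
```

```bash
sed -i 's/L2=221/L2=yt[1]+77/' f.py; python3 f.py; python3 -c "from h import *;o=get_obs();print(o['finger_gap'],o['gripper_force'])"
```

```text
tool [ -1.24 171.72 103.27] F st [ 0.85 -2.1   2.37] T [-0.027  0.174 -0.121] x nose,near [-1.3  2.2] z nose,near [-1.3  3.7]
0.2731849033453431 29.552225824445486
```

Request:
drive_tool(
  motion=[
    [[0.0006,-0.002,0],-0.002],
    [[0.0009,-0.004,0],-0.003],
    [[0.0012,-0.006,0],-0.003],
    [[0.0015,-0.008,0],-0.003],
    [[0.0015,-0.008,0],-0.003],
  ],
)

```text
clock: 22.42
position: [495.7, 28.9, 103.3]
orientation: [0.645, 0.764, -0.0, 0.0]
wrist_force: [0.1, 0.8, -0.3]
finger_gap: 0.278
gripper_force: 29.5
```

```bash
python3 f.py
```

```text
tool [ -1.01 163.52 103.27] F st [0.22 0.77 1.56] T [-0.214  0.061 -0.069] x nose,near [-0.6  0.8] z nose,near [0.5 1.1]
```

Request:
drive_tool(
  motion=[
    [[0.0003,-0.002,0],0],
    [[0.0006,-0.004,0],0],
    [[0.0008,-0.005,0],0],
    [[0.0009,-0.006,0],0],
    [[0.0009,-0.006,0],0],
  ],
)

```text
clock: 23.05
position: [496.5, 23.1, 103.3]
orientation: [0.645, 0.764, 0.0, 0.0]
wrist_force: [0.2, 1.0, -0.1]
finger_gap: 0.273
gripper_force: 29.5
```

```bash
python3 f.py
```

```text
tool [ -1.05 157.66 103.28] F st [0.38 0.96 1.79] T [-0.136  0.062 -0.056] x nose,near [-0.6  1. ] z nose,near [-0.1  1.9]
```

Smooth. The last few millimetres go in until the collar is felt.

Request:
drive_tool(
  motion=[
    [[0.0002,-0.001,0],0],
    [[0.0003,-0.002,0],0],
    [[0.0005,-0.003,0],0],
    [[0.0006,-0.004,0],0],
    [[0.0006,-0.004,0],0],
  ],
)

```text
clock: 23.68
position: [497.2, 19.0, 103.3]
orientation: [0.645, 0.764, 0.0, 0.0]
wrist_force: [0.4, 0.5, -0.2]
finger_gap: 0.279
gripper_force: 29.5
```

Request:
drive_tool(
  motion=[
    [[0.0002,-0.001,0],0],
    [[0.0003,-0.002,0],0],
    [[0.0003,-0.002,0],0],
  ],
)

```text
clock: 24.05
position: [497.3, 18.5, 103.3]
orientation: [0.645, 0.764, 0.0, -0.001]
wrist_force: [-1.5, 6.5, 0.3]
finger_gap: 0.274
gripper_force: 29.5
```

```bash
python3 f.py
```

```text
tool [ -1.04 152.98 103.26] F st [-0.51  6.7   2.21] T [ 0.021 -0.064 -0.086] x nose,near [-0.3 -0.2] z nose,near [-1.3  3.5]
```

Request:
drive_tool(
  motion=[
    [[0.0001,-0.0008,0],0],
    [[0.0001,-0.0008,0],0],
  ],
)

```text
clock: 24.3
position: [497.3, 18.4, 103.3]
orientation: [0.645, 0.764, 0.001, -0.001]
wrist_force: [-1.1, 9.9, 0.7]
finger_gap: 0.273
gripper_force: 29.6
```

```bash
python3 f.py; python3 - <<'E'
from ax import *
p,d=grab_frame("side"); s,u,v=axle("side",p,d,85,130,96,135)
v,u=np.mgrid[150:260,230:360];u=u.ravel();v=v.ravel();S=st(pts("side",np.c_[u,v],d));k=(abs(S[:,0])<12)&(S[:,1]<-84)&(S[:,1]>-125)&(abs(S[:,2]-110)<12);print("nose stub y",np.sort(S[k,1])[:8].round(1),k.sum())
cv2.imwrite("pics/e.png",cv2.resize(p[140:280,200:360,::-1],None,fx=4,fy=4,interpolation=cv2.INTER_CUBIC))
E
```

```text
tool [ -1.01 152.96 103.28] F st [0.47 9.98 2.56] T [-0.026  0.147 -0.138] x nose,near [-1.1  1.6] z nose,near [-1.1  3.7]
nose stub y [-95.4 -95.2 -94.7 -94.7 -94.3 -94.1 -94.  -93.4] 32
```

View pics/e.png

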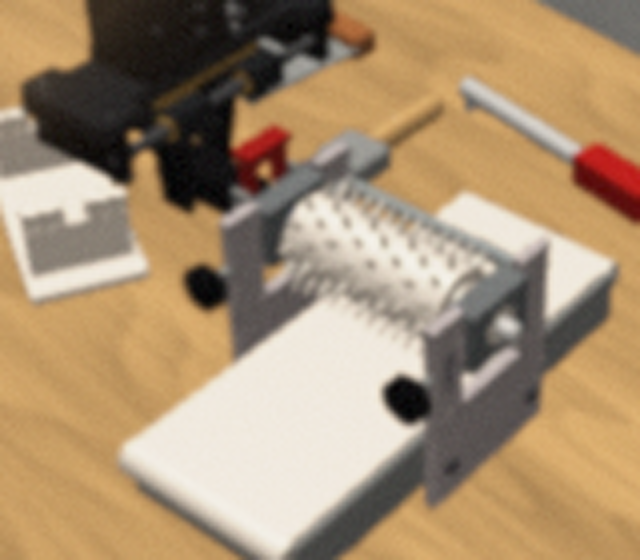

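The side view shows the nose protruding through the far white bush at (505,325) in crop pixels. Its measured y is −95.4 against −96 expected, so the collar is home. Next I release.

Request:
drive_tool(
  motion=[
    [[-0.0002,0.0012,0],0],
    [[-0.0002,0.0012,0],0],
  ],
)

```text
clock: 24.6
position: [497.3, 18.5, 103.3]
orientation: [0.645, 0.764, 0.0, -0.0]
wrist_force: [-1.0, 5.7, 0.2]
finger_gap: 0.275
gripper_force: 29.5
```

Request:
drive_tool(
  motion=[
    [[0,0,0],0],
    [[0,0,0],0],
    [[0,0,0],0],
    [[0,0,0],0],
    [[0,0,0],0],
  ],
  hand=0.2,
)

```text
clock: 25.22
position: [497.3, 17.5, 103.3]
orientation: [0.645, 0.764, 0.0, 0.0]
wrist_force: [0.4, -0.2, 0.9]
finger_gap: 0.401
gripper_force: 0.0
```

Request:
drive_tool(
  motion=[
    [[0,0,0.02],0],
    [[0,0,0.04],0],
    [[0,0,0.06],0],
    [[0,0,0.085],0],
    [[0,0,0.085],0],
  ],
)

```text
clock: 25.85
position: [498.3, 17.7, 189.9]
orientation: [0.645, 0.764, 0.001, 0.001]
wrist_force: [0.3, -0.4, -0.9]
finger_gap: 0.401
gripper_force: 0.0
```

Request:
drive_tool(
  motion=[
    [[0,0,0],0],
    [[0,0,0],0],
    [[0,0,0],0],
    [[0,0,0],0],
    [[0,0,0],0],
  ],
  hand=1,
)

```text
clock: 26.48
position: [497.3, 17.6, 188.2]
orientation: [0.645, 0.764, -0.0, -0.0]
wrist_force: [-0.6, -0.8, 1.1]
finger_gap: 0.017
gripper_force: 0.0
```

```bash
python3 f.py; python3 - <<'E'
from ax import *
p,d=grab_frame("side")
v,u=np.mgrid[150:260,230:360];u=u.ravel();v=v.ravel();S=st(pts("side",np.c_[u,v],d));k=(abs(S[:,0])<12)&(S[:,1]<-84)&(S[:,1]>-125)&(abs(S[:,2]-110)<12);print("nose stub y",np.sort(S[k,1])[:8].round(1),k.sum())
o=get_obs();print(o["position"],o["finger_gap"],"to keeper",(C+X*-.5+Y*92.5)-o["position"])
E
```

```text
tool [ -1.15 152.11 188.19] F st [-0.68 -0.72  3.02] T [-0.032 -0.11   0.042] x nose,near [ 0.6 -1.3] z nose,near [-1.3  4.3]
nose stub y [-95.5 -94.7 -94.7 -94.2 -94.  -93.8 -93.8 -93.7] 30
[497.30936656  17.60400935 188.21789697] 0.010907846178081937 to keeper [   9.90626635  -58.80803126 -188.21789697]
```

Request:
drive_tool(
  motion=[
    [[0.003,-0.019,0],0],
    [[0.006,-0.038,0],0],
    [[0.0099,-0.0588,0],0],
    [[0.0099,-0.0588,-0.006],0],
    [[0.0099,-0.0588,-0.014],0],
  ],
)

```text
clock: 27.15
position: [507.1, -40.3, 173.7]
orientation: [0.645, 0.764, 0.0, -0.0]
wrist_force: [-0.0, 1.0, 0.0]
finger_gap: 0.003
gripper_force: 0.0
```

Request:
drive_tool(
  motion=[
    [[0,0,-0.003],0],
    [[0,0,-0.006],0],
    [[0,0,-0.009],0],
    [[0,0,-0.012],0],
    [[0,0,-0.012],0],
  ],
)

```text
clock: 27.78
position: [507.3, -41.2, 162.1]
orientation: [0.645, 0.764, -0.0, 0.0]
wrist_force: [0.1, 0.2, -0.3]
finger_gap: 0.003
gripper_force: 0.0
```

Request:
drive_tool(
  motion=[
    [[0,0,-0.002],0],
    [[0,0,-0.004],0],
    [[0,0,-0.006],0],
    [[0,0,-0.008],0],
    [[0,0,-0.008],0],
  ],
)

```text
clock: 28.4
position: [507.2, -41.3, 154.1]
orientation: [0.645, 0.764, -0.0, 0.0]
wrist_force: [-0.0, 0.9, 0.6]
finger_gap: 0.003
gripper_force: 0.1
```

```bash
python3 - <<'E'
from ax import *
p,d=grab_frame("side")
cv2.imwrite("pics/g.png",cv2.resize(p[110:250,200:360,::-1],None,fx=4,fy=4,interpolation=cv2.INTER_CUBIC))
h=cv2.cvtColor(p,cv2.COLOR_RGB2HSV); r=(((h[...,0]<8)|(h[...,0]>172))&(h[...,1]>150)&(h[...,2]>60)); r[:, :240]=0;r[:, 290:]=0
v,u=np.where(r);P=st(pts("side",np.c_[u,v],d));print(len(P),np.percentile(P,[5,50,95],axis=0).round(1))
print(get_obs()["wrist_force"])
E
```

```text
50 [[-18.8  84.8 129. ]
 [-11.4  92.4 141.5]
 [  8.   99.2 145.3]]
[-0.8400241  -0.28531237  0.55716259]
```

View pics/g.png

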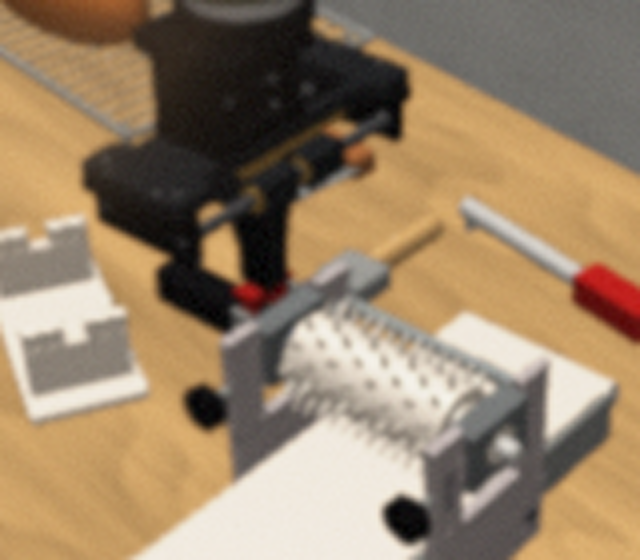

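The keeper (red, at (262,293)) is going down with the fingertips and its top is near 143 mm. I press on to the stop.

Request:
drive_tool(
  motion=[
    [[0,0,-0.0015],0],
    [[0,0,-0.003],0],
    [[0,0,-0.0035],0],
    [[0,0,-0.0035],0],
  ],
)

```text
clock: 28.95
position: [507.2, -41.3, 150.8]
orientation: [0.645, 0.764, 0.0, -0.0]
wrist_force: [-1.8, -0.8, 3.2]
finger_gap: 0.006
gripper_force: 1.5
```

Request:
drive_tool(
  motion=[
    [[0,0,-0.001],0],
    [[0,0,-0.002],0],
    [[0,0,-0.002],0],
  ],
)

```text
clock: 29.32
position: [507.4, -41.1, 150.2]
orientation: [0.645, 0.764, 0.001, -0.0]
wrist_force: [-8.6, 1.3, 19.8]
finger_gap: 0.006
gripper_force: 9.8
```

Request:
drive_tool(
  motion=[
    [[0,0,0.01],0],
    [[0,0,0.03],0],
    [[0,0,0.06],0],
    [[-0.01,0.05,0.09],0],
    [[-0.02,0.1,0.09],0],
  ],
)

```text
clock: 29.95
position: [488.1, 60.0, 241.2]
orientation: [0.646, 0.763, 0.002, 0.001]
wrist_force: [0.7, -0.1, -0.6]
finger_gap: 0.01
gripper_force: 0.0
```

Request:
drive_tool(
  motion=[
    [[-0.01,0.05,0],0],
    [[-0.01,0.05,0],0],
  ],
)

```text
clock: 30.2
position: [476.2, 113.0, 238.6]
orientation: [0.643, 0.766, 0.0, -0.0]
wrist_force: [0.4, -1.0, -0.3]
finger_gap: 0.004
gripper_force: 0.0
```

```bash
python3 - <<'E'
from ax import *
im=[]
for n,(x,y) in(("top",(150,170)),("side",(200,130))):
    p,d=grab_frame(n)
    im.append(cv2.resize(p[y:y+130,x:x+200,::-1],None,fx=2.3,fy=2.3,interpolation=cv2.INTER_CUBIC))
    h=cv2.cvtColor(p,cv2.COLOR_RGB2HSV); r=(((h[...,0]<8)|(h[...,0]>172))&(h[...,1]>150)&(h[...,2]>60)); r[:, :240]=0;r[:, 290:]=0;r[:160]=0
    v,u=np.where(r);P=st(pts(n,np.c_[u,v],d));print(n,len(P),np.percentile(P,[10,50,90],axis=0).round(1).tolist())
v,u=np.mgrid[150:260,230:360];u=u.ravel();v=v.ravel();S=st(pts("side",np.c_[u,v],d));k=(abs(S[:,0])<12)&(S[:,1]<-84)&(S[:,1]>-125)&(abs(S[:,2]-110)<12);print("nose stub y",np.sort(S[k,1])[:8].round(1),k.sum())
cv2.imwrite("pics/h.png",np.vstack(im))
E
```

```text
top 105 [[-14.2, 86.2, 137.8], [-0.6, 92.3, 139.5], [13.1, 99.0, 141.6]]
side 79 [[-16.7, 86.2, 135.7], [-3.0, 92.1, 139.2], [11.1, 98.6, 140.7]]
nose stub y [-95.4 -95.1 -94.9 -94.6 -94.5 -94.3 -94.3 -94.2] 33
```

View pics/h.png

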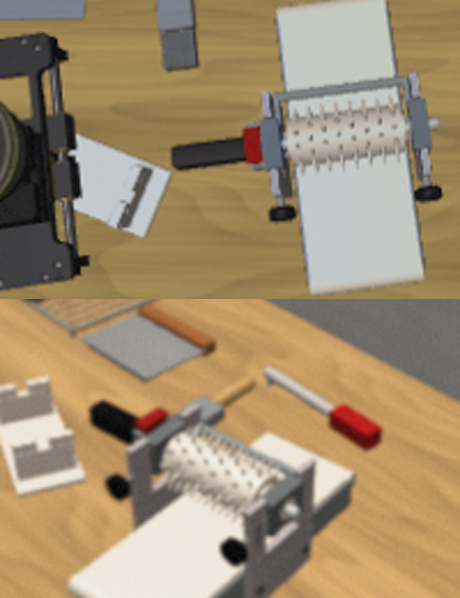

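The axle is home: the handle is beside the keeper at (210,153), the nose stub shows at (433,122), and the keeper has dropped 17 mm. The robot is clear, so I hand in.

```bash
python3 -c "from rig import *;print(job_done())"
```

```text
the job is handed in; nothing more can be done
None
```

The axle is fully home through both bearings and the roller, the keeper is pressed fully down behind the collar, the arm is clear, and the job was handed in at about 30 s; no verdict was returned.

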